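# Jack up the plate warmer's front and hold it

## Robot

A 6-joint arm with a two-finger parallel gripper is mounted at the origin on a cart in front of the work surface, level with it; the furniture and walls round the work are solid. World frame = base frame: x ahead of the robot, y to its left, z up, the work surface at z = 0. Lengths are in m, angles in rad, forces in N, time in s.
With the tool pointing down it reaches from about 0.35 to 0.975 m from the base axis. Payload 4.9 kg.
Tool frame: the origin (TCP) lies midway between the tips of the shut fingers; the grasp point (between the pads) lies 19 mm behind it; z points along the fingers, y is the line along which they close (so a half turn about z gives the same grasp; the last joint's range is limited). The gripper opens to 85 mm and grips with 20 to 120 N. Pads are 22 mm wide; open, the fingers measure 114 mm over their backs; the gripper's body (76 mm by 85 mm) begins 54 mm behind the grasp point. The pads swing forward as they close: fully open they stand 13 mm farther back than shut.
Start: joints at [-1.353, 0.053, 1.613, -0, 1.476, -0.119], TCP at [0.207, -0.59, 0.231] pointing down, gripper open.
Joint ranges: [-3.01, 3.01], [-1.01, 2.22], [0.06, 2.58], [-1.02, 4.17], [0.09, 2.62], [-3.14, 3.14]. Speed limits (rad/s): [2.57, 2.57, 3.14, 3.14, 3.14, 3.14].

## Interface

Orientations are given as a rotation vector (axis times angle).
In Python, from station import ctrl gives the robot as it stands.
- The arm moves only by the shell command python3 -m handwheel 'ROWS' [FORCE]. ROWS is JSON, a list of rows, each an object with "gripper": the gripper command: -1 is fully open, 1 is shut, values between are in proportion; "offset": the shift along the tool's x, y, z in mm, a list of three; "rotation": the turn, a rotation vector about the tool's x, y, z in rad, a list of three. A call has exactly 8 rows; each row is the pose to reach, as a shift and turn from the pose commanded when the call began, along the tool's axes at that moment; what a row does not reach only later rows make up. A row lasts 1/8 s, in which the tool goes at most 62.5 mm and 10.7 degrees, less where a joint would pass 70% of its speed; a pose out of reach is approached as far as the arm can. A call with a gripper value outside its range is refused whole. The fingers move at their own pace and stop on an object; FORCE is the grip in N (left out, the last holds). Time passes only in rows, so rows that repeat a pose let the fingers close, or fill a call up. It gives the time, the measured TCP pose, the force, the opening and the grip force at its end, in the units of the state.
- ctrl.get_obs(): the state, without advancing time (a new reading comes with each control period).
- ctrl.get_image(name): name is "side" or "top" or "wrist"; returns a dict with "image" (420x560x3 uint8, red, green, blue), "fovy" (degrees; the focal length in pixels is half the picture's height over the tangent of half this angle, whatever the lens; pixels are square), "cx", "cy" (the principal point, pixels), "k1" (the pictures are not rectified: a ray, as slopes to the right and down, at radius r is drawn at 1 + k1 r^2 times it, then the intrinsics apply), "xyz" and "attitude" of the camera in the world. Camera axes: x right, y up, looking along -z (the intrinsics and any distortion apply to the point x, -y, -z); pixel columns grow to the right and rows downward; lengths in m; the calibration is good to about 2 mm. A picture is of the moment at which its call begins. There is no depth.
- ctrl.finish_job(): hands the job in; it is judged then, once.
The state is a dict: "t": time; "q": joint angles; "dq": joint speeds; "effort": joint torques, N m; "tool_pos": TCP position; "tool_rot": TCP orientation; "contact_force": force on the tool from outside, world axes, zero at the start; "wrist_torque": the same for the moment, N m; "opening": finger opening in m; "grip_force": force on a finger pad.
Only numpy, scipy, OpenCV 4.12 (cv2) and the standard library are available. Lean on these libraries where they do the work, as an engineer would, in place of code of your own. Each camera call takes 0.05 s, during which the arm holds its last target. There are 200 camera calls.

## Task

The front levelling feet of the plate warmer have to be changed, so hold its front up with the small lever jack: slide the jack, nose first and with its handle still up, in under the warmer's lift tongue until you feel its nose meet the stop bar and its saddle is centred under the round lift pad. Then push the jack's handle down to its stop, so that the saddle lifts the pad, and keep holding it down: the program finishes while the robot presses the handle. Touch the warmer with the jack only, keep the dish on top in its place, and leave the bottles and the timer alone.

Things in the scene. Friction and masses are not known exactly. Their poses are not given: they have to be found in the camera images.
- jack: Loose lever jack, 0.8 kg. Origin on the worktop under its saddle's axis; +x to its nose, -x to handle and grip post, z up. Base plate x -185..+40 mm, 60 mm wide, 11 mm thick; nose block 50 mm wide, 22 mm high, front at x = +45 mm. Nose-heavy: slide it by the grip post on its smooth skids (2 to 3 N, more if pressed down; rear eased up 2 mm it runs freely), do not carry it
- grip_post (a point): Point in the middle of the jack's upright grip post, 55 mm above the worktop, 165 mm behind the saddle axis. Post 24 mm wide across the jack (y), 14 mm thick along it (rubber cap 28 x 18 mm), from the base plate up to 75 mm high; nothing beside it, raised handle pad begins 50 mm in front of it. Axes as the jack's
- saddle_top (a point): Centre of the top face of the jack's saddle, a steel disc 32 mm across; 74 mm above the worktop with the handle up, 99 mm with the handle fully down. Axes as the jack's
- handle_pad (a point): Middle of the top of the rubber pad at the handle's end (pad 36 x 26 x 8 mm). Handle up: 95 mm behind the saddle axis, 96 mm above the worktop. It swings about a pivot along the jack's y, 22 mm behind the saddle axis and 52 mm high, radius 85 mm to the pad's middle (top face 4 mm above), down to about 48 mm high and 107 mm behind the axis
- jack_handle (a joint): Angle of the jack's handle: 0 = up (raised 0.5 rad above level), grows as it is pushed down, 0.6 = down on its stop (0.1 rad below level). It raises the saddle in proportion, 25 mm over the whole swing, and springs back up when let go. With the warmer on it the pad takes about 5 to 10 N, more on the stop
- lift_pad (a point): Centre of the underside of the round lift pad, 28 mm across, 84 mm above the worktop with the deck down (10 mm over the saddle). It is under a steel tongue, 36 mm wide, 8 mm thick, that stands out from the middle of the warmer's front face (30 mm from pad centre to face); a raised ring on the tongue's top (97 mm high) marks it from above
- warmer: Plate warmer, fixed. Origin on the worktop straight under the lift pad; +x points away from the robot into the warmer; the jack goes in along this, its +x along the warmer's. Aluminium base frame; white deck housing 155 x 200 mm, z 70 to 110 mm, begins 30 mm past the origin and hinges up about an axis across its back, 165 mm past the origin
- stop_bar (a point): Middle of the near face of the frame's stop bar, 45 mm past the lift pad, 15 mm above the worktop; the bar is 170 mm long and 30 mm high. When the jack's nose touches it squarely, the saddle is under the pad
- deck: The warmer's hinged deck with tongue and lift pad, 1 to 2 kg. With the deck down its origin and axes are those of the warmer (on the worktop under the pad); lifted by the jack it tilts, front up, by about 0.09 rad, so that the lift pad rises 15 mm
- petri: Petri dish with lid, reddish inside, 90 mm across, 15 mm high, standing loose on the deck. Origin under its centre
- methylene: Brown glass bottle with a black cap, 42 mm across, 99 mm high, loose bystander. Origin under its centre
- dropper_bottle: White dropper bottle, 53 mm across, 133 mm high, loose bystander. Origin under its centre
- timer: Lab timer, 52 x 84 x 35 mm, white and blue, loose bystander. Origin under its centre
Mind the look-alikes: they are no part of the job. Of the things that look like the jack, the larger one is meant.

How it is judged:
On the way, in this order (a step that is already met when the one before it is completed fails the run):
1. the jack's nose meets the warmer's stop bar (over 1 N), saddle centred under the lift pad (within 8 mm), handle still up, deck down (horizontal distance between saddle_top and lift_pad below 0.008 m and value of joint jack_handle below 0.1 rad and height (world z) of lift_pad below 0.086 m and angle between jack's own z axis and vertical below 0.04 rad and contact force between jack and warmer above 1 N), for 0.05 s.
2. the handle is pressed down to its stop and the saddle has lifted the deck (value of joint jack_handle above 0.54 rad and height (world z) of lift_pad above 0.095 m), for 0.2 s.
At the end, for the whole second after the job is handed in: The robot presses the jack's handle down near its stop (joint above 0.54 of 0.6, over 1.5 N); the jack stands flat, saddle within 10 mm of the pad's centre, bearing the deck (over 1 N); the lift pad is over 95 mm above the worktop and still; the robot does not touch the warmer (all of step 2 and linear speed of deck below 0.01 m/s and horizontal distance between saddle_top and lift_pad below 0.01 m and contact force between jack and deck above 1 N and contact force between any of the fingers, the arm and jack above 1.5 N and contact force between each of the arm, the fingers and warmer below 0.5 N and angle between jack's own z axis and vertical below 0.04 rad); the arm keeps its last pose, push and grip.
It fails at once if the robot touches the warmer (contact force between any of the arm, the fingers and warmer above 3 N).
It fails at once if the dish slides or falls (distance of petri from where it was at the start of the episode above 0.035 m).
It fails at once if a bottle or the timer is disturbed (distance of any of methylene, dropper_bottle, timer from where it was at the start of the episode above 0.02 m).
It also fails if it takes over 56 s, if anything falls off the work surface, if the arm or the gripper's body presses on something with over 40 N, if the wrist force passes 120 N, or if a joint passes its speed limit or range.

## Working session

There is one attempt and no reset: what is moved stays moved. The work goes in short steps, Python scripts to look and compute and a shell command to move; the robot and the scene stay as the last step left them, time stands still between calls to the robot, and variables do not carry over. Pictures are saved under pics/ and viewed, at most 10 in all, crops included, and the job is handed in when it is done.

```bash
mkdir -p pics
cat > h.py <<'E'
import numpy as np, cv2
from scipy.spatial.transform import Rotation as R
from station import ctrl
def cam(n):
    d=ctrl.get_image(n); 
    return d
def Rm(a):
    a=np.array(a,float)
    if a.shape==(3,3): return a
    if a.size==4: raise SystemExit(('quat',a))
    return R.from_rotvec(a.ravel()).as_matrix()
def ray(d,u,v):
    f=210/np.tan(np.radians(d['fovy'])/2)
    x=(u-d['cx'])/f; y=(v-d['cy'])/f
    r0=np.hypot(x,y); r=r0
    for _ in range(30): r=r0/(1+d['k1']*r*r)
    s=r/r0 if r0>0 else 1
    return Rm(d['attitude'])@np.array([x*s,-y*s,-1.])
def onz(d,u,v,z):
    w=ray(d,u,v); p=np.array(d['xyz'],float); return p+w*(z-p[2])/w[2]
def proj(d,P):
    c=Rm(d['attitude']).T@(np.array(P,float)-np.array(d['xyz'],float)); x=c[0]/-c[2]; y=-c[1]/-c[2]
    f=210/np.tan(np.radians(d['fovy'])/2); k=1+d['k1']*(x*x+y*y)
    return np.array([d['cx']+f*x*k,d['cy']+f*y*k])
E
python3 - <<'E'
from h import *
for n in ['top','side']:
    d=cam(n); print({k:v for k,v in d.items() if k!='image'}); cv2.imwrite(f'pics/{n}0.png',cv2.resize(d['image'][:,:,::-1],(784,588)))
    cv2.imwrite(f'pics/{n}0raw.png',d['image'][:,:,::-1])
print(ctrl.get_obs())
E
```

```text
{'fovy': 55.99684850306404, 'cx': 276.578819253558, 'cy': 211.27232700812354, 'k1': -0.027245009158049678, 'xyz': array([ 0.49686872, -0.12752393,  1.61400868]), 'attitude': array([ 0.03366303, -0.05036333, -1.57498547])}
{'fovy': 42.63372396407454, 'cx': 285.7258298435971, 'cy': 204.55336661666541, 'k1': -0.11610965918381923, 'xyz': array([-0.77453744,  0.07979187,  0.97318552]), 'attitude': array([ 0.72182787, -0.86232952, -1.53933522])}
{'t': 0.1, 'q': array([-1.35296237e+00,  5.33265884e-02,  1.61419090e+00,  1.73938140e-05,
        1.47599401e+00, -1.19019881e-01]), 'dq': array([-0.00186107, -0.00096907, -0.00424694,  0.00064726, -0.00176386,
       -0.00143774]), 'effort': array([ 1.18174128e-03, -3.94901526e+01, -3.71363068e+01,  2.89287834e-05,
        3.89887151e-03,  1.21625717e-05]), 'tool_pos': array([ 0.20644248, -0.58931029,  0.23014336]), 'tool_rot': array([-3.09524833e+00, -5.26306647e-01,  1.21620105e-04]), 'contact_force': array([0.15856345, 0.49655624, 0.81894232]), 'wrist_torque': array([-0.04630262,  0.00878795,  0.00902868]), 'grip_force': 0.0, 'opening': 0.08518862984031536}
```

View pics/top0.png

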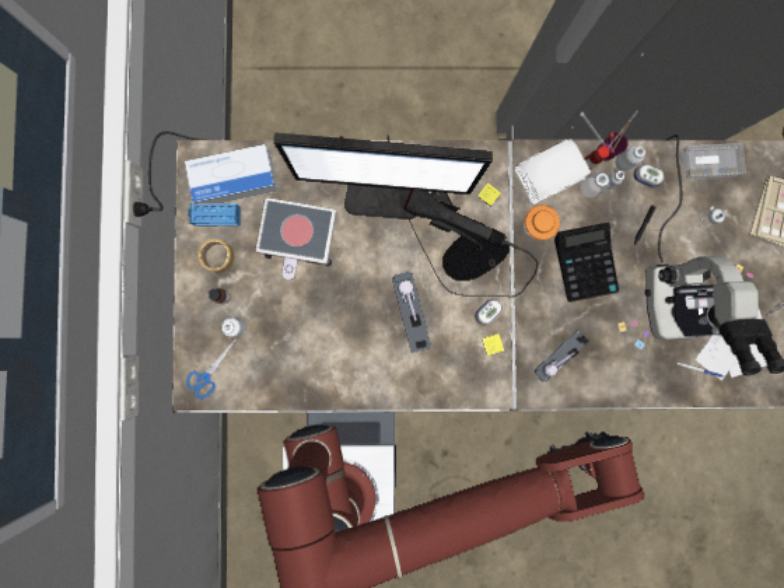

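View pics/side0.png

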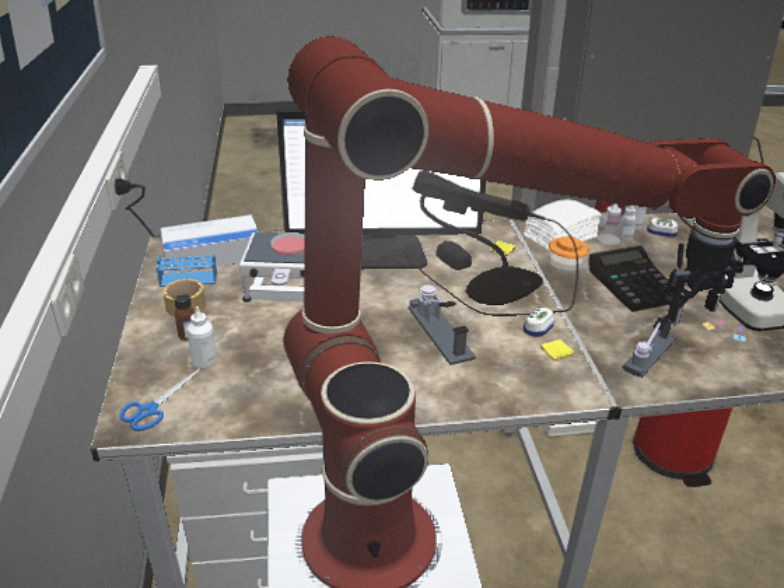

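The top view shows the jack (saddle 406,288; post about 419,345), the warmer (dish 297,231; ring 289,268), bottles at 218,295 and 231,327, and the timer at 488,311. I'll enlarge that region to measure it.

Run:
```python
from h import *
im=cv2.imread('pics/top0raw.png')[135:260,170:325]
cv2.imwrite('pics/c.png',cv2.resize(im,None,fx=4.8,fy=4.8,interpolation=cv2.INTER_CUBIC))
```

```text
(no output)
```

View pics/c.png

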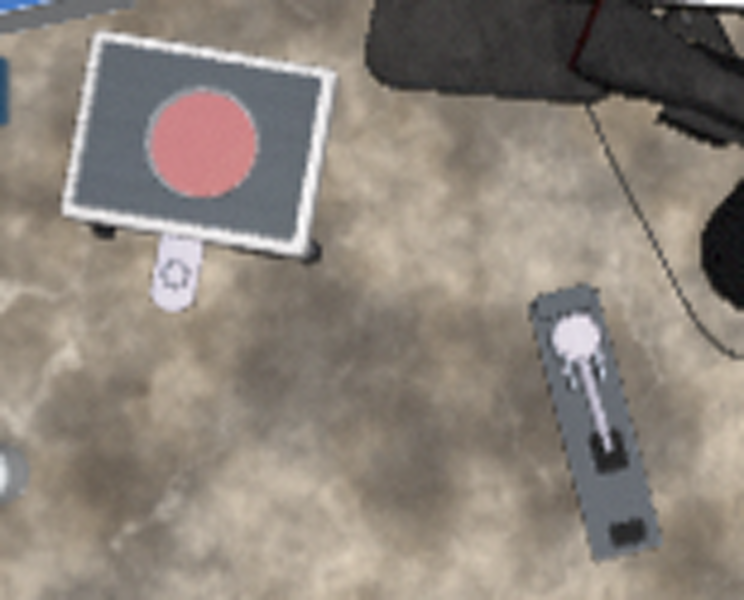

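In the crop: ring (175,273), deck corners (99,33), (335,72), (305,255) and (65,213), saddle (576,338), pad (608,453), post cap (628,531).

Run:
```python
from h import *
d=cam('top'); s=cam('side')
def P(X,Y,z): return onz(d,(X+.5)/4.8-.5+170,(Y+.5)/4.8-.5+135,z)
ring=P(175,273,.097); sad=P(576,338,.074); pad=P(608,453,.096); post=P(628,531,.075)
c=[P(*q,.110) for q in [(99,33),(335,72),(305,255),(65,213)]]
for n,v in dict(ring=ring,sad=sad,pad=pad,post=post).items(): print(n,v.round(4), 'side view px',(proj(s,v)*1.4).round())
print('edges',[np.linalg.norm(c[i]-c[i-1]).round(4) for i in range(4)],np.mean(c,0))
ang=lambda v:np.arctan2(v[1],v[0])
print('warmer yaw',ang(c[0]-c[3]),ang(c[1]-c[2]),ang(-(c[1]-c[0]))-np.pi/2,ang(-(c[2]-c[3]))-np.pi/2, 'ring->centre',ang(np.mean(c,0)-ring), np.linalg.norm((np.mean(c,0)-ring)[:2]))
print('jack yaw',ang(sad-post),np.linalg.norm((sad-post)[:2]),ang(sad-pad),np.linalg.norm((sad-pad)[:2]))
# plate corners top z .011
im=d['image']; 
for n,(X,Y) in dict(rl=(592,559),rr=(661,545)).items(): print(n,P(X,Y,.011).round(4))
```

```text
ring [0.6556 0.1275 0.097 ] side view px [280. 276.]
sad [ 0.6035 -0.1951  0.074 ] side view px [428. 289.]
pad [ 0.5096 -0.2192  0.096 ] side view px [448. 303.]
post [ 0.4466 -0.2362  0.075 ] side view px [461. 328.]
edges [np.float64(0.1475), np.float64(0.192), np.float64(0.1491), np.float64(0.1945)] [0.75850159 0.10517534 0.11      ]
warmer yaw -0.17665427358282404 -0.1601365630718756 -0.1695057816452641 -0.1781836290487795 ring->centre -0.21360554764215406 0.10533187983534399
jack yaw 0.25593727547982364 0.1622045337013254 0.2507498656398174 0.09692103419708242
rl [ 0.4211 -0.2102  0.011 ]
rr [ 0.4326 -0.2685  0.011 ]
```

Run:
```python
from h import *
d=cam('top'); s=cam('side')
f=lambda c,X,Y,z:onz(c,(X+.5)/1.4-.5,(Y+.5)/1.4-.5,z)
print('drop',f(d,231,326,.133),f(s,199,314,.133),'meth',f(d,215,296,.099),f(s,182,301,.099),'timer',f(d,489,311,.035))
print('ring side',f(s,281,277,.097))
for n,im,(x0,y0,w,h),k in [('d',d,(120,185,110,80),7),('s',s,(80,150,180,130),4.4)]:
    cv2.imwrite(f'pics/z{n}.png',cv2.resize(im['image'][y0:y0+h,x0:x0+w,::-1],None,fx=k,fy=k,interpolation=cv2.INTER_CUBIC))
a=cv2.imread('pics/zd.png');b=cv2.imread('pics/zs.png');b=cv2.resize(b,(400,289));a=cv2.resize(a,(400,291))
cv2.imwrite('pics/zz.png',cv2.vconcat([a,b]))
```

```text
drop [0.49755486 0.27497877 0.133     ] [0.47161083 0.28592442 0.133     ] meth [0.57990177 0.32897248 0.099     ] [0.57439186 0.33396921 0.099     ] timer [ 0.53699493 -0.43524918  0.035     ]
ring side [0.65122062 0.12673106 0.097     ]
```

View pics/zz.png

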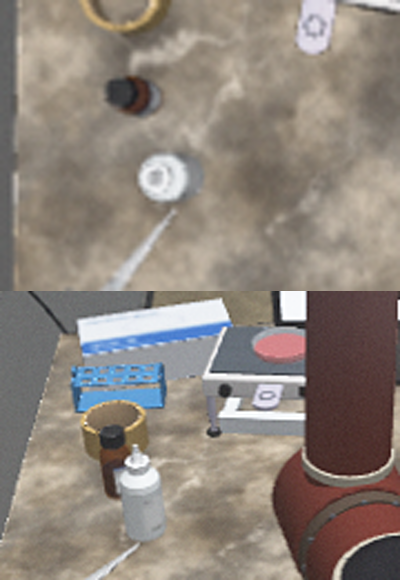

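The dropper bottle (~.49,.28) is well clear of the path. Next I move to hover over the grip post.

```bash
cat >> h.py <<'E'
def plan(x,y,z,yaw):
    "offset(mm)/rotation in the present tool frame for a tool-down pose, tool x at yaw"
    o=ctrl.get_obs(); T=R.from_rotvec(o['tool_rot']); c,s=np.cos(yaw),np.sin(yaw)
    G=R.from_matrix(np.array([[c,s,0],[s,-c,0],[0,0,-1.]]))
    print('t',round(o['t'],2),'pos',o['tool_pos'].round(4),'F',o['contact_force'].round(1),'open',round(o['opening'],4),'grip',round(o['grip_force'],1))
    print('offset',(T.inv().apply(np.array([x,y,z])-o['tool_pos'])*1e3).round(1),'rot',(T.inv()*G).as_rotvec().round(3))
E
python3 -c "
from h import *
plan(.4446,-.237,.15,.255)"
```

```text
t 0.3 pos [ 0.2065 -0.5897  0.2308] F [ 0.2 -0.1  0.4] open 0.0857 grip 0.0
offset [ 341.3 -254.1   81.1] rot [-0.001 -0.     0.082]
```

```bash
python3 -m handwheel '[{"gripper":-1,"offset":[45,-33,5],"rotation":[0,0,0.01]},{"gripper":-1,"offset":[90,-67,15],"rotation":[0,0,0.02]},{"gripper":-1,"offset":[137,-102,28],"rotation":[0,0,0.03]},{"gripper":-1,"offset":[184,-137,42],"rotation":[0,0,0.04]},{"gripper":-1,"offset":[231,-172,55],"rotation":[0,0,0.055]},{"gripper":-1,"offset":[275,-205,66],"rotation":[0,0,0.07]},{"gripper":-1,"offset":[315,-234,76],"rotation":[0,0,0.082]},{"gripper":-1,"offset":[341,-254,81],"rotation":[0,0,0.082]}]' 40
python3 - <<'E'
from h import *
plan(.4446,-.237,.15,.255)
w=cam('wrist'); cv2.imwrite('pics/w1.png',w['image'][:,:,::-1])
for n,p in dict(post=(.4446,-.237,.075),rl=(.4211,-.2102,.011),rr=(.4326,-.2685,.011)).items(): print(n,proj(w,p).round())
E
```

```text
t: 1.3
tool_pos: [0.4451, -0.2353, 0.1497]
tool_rot: [-3.115, -0.402, 0.001]
contact_force: [-0.6, 0.4, -0.3]
opening: 0.085
grip_force: 0.0
t 1.3 pos [ 0.4451 -0.2353  0.1497] F [-0.6  0.4 -0.3] open 0.085 grip 0.0
offset [-0.9  1.5 -0.3] rot [-0.001  0.     0.001]
post [287. 222.]
rl [250. 213.]
rr [317. 217.]
```

View pics/w1.png

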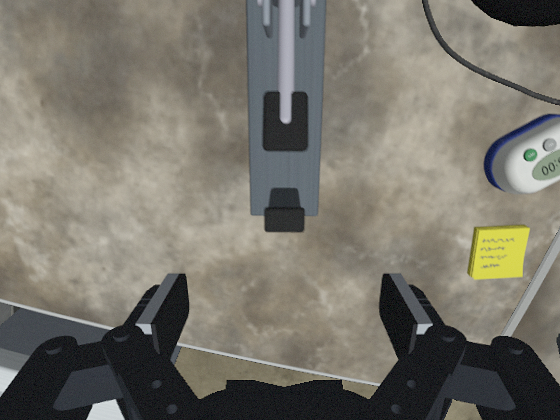

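The wrist view shows the post cap centre at (285,219), against (287,222) predicted. The estimate is confirmed to about 2 mm, and the jack runs straight up the picture. Descend and grip.

```bash
python3 -m handwheel '[{"gripper":-1,"offset":[1,0,30],"rotation":[0,0,0]},{"gripper":-1,"offset":[1,0,65],"rotation":[0,0,0]},{"gripper":-1,"offset":[1,0,95],"rotation":[0,0,0]},{"gripper":-1,"offset":[1,0,112],"rotation":[0,0,0]},{"gripper":1,"offset":[1,0,112],"rotation":[0,0,0]},{"gripper":1,"offset":[1,0,112],"rotation":[0,0,0]},{"gripper":1,"offset":[1,0,112],"rotation":[0,0,0]},{"gripper":1,"offset":[1,0,112],"rotation":[0,0,0]}]' 40
python3 -m handwheel '[{"gripper":1,"offset":[1,0,0],"rotation":[0,0,0]},{"gripper":1,"offset":[0,0,0],"rotation":[0,0,0]},{"gripper":1,"offset":[0,0,0],"rotation":[0,0,0]},{"gripper":1,"offset":[0,0,-1],"rotation":[0,0,0]},{"gripper":1,"offset":[0,0,-2],"rotation":[0,0,0]},{"gripper":1,"offset":[0,0,-2],"rotation":[0,0,0]},{"gripper":1,"offset":[0,0,-2],"rotation":[0,0,0]},{"gripper":1,"offset":[0,0,-2],"rotation":[0,0,0]}]'
python3 - <<'E'
from h import *
d=cam('top');cv2.imwrite('pics/top1raw.png',d['image'][:,:,::-1])
c,s=np.cos(-.171),np.sin(-.171)
r=np.array([.655,.1275]); u=np.array([c,s])
for a in (.12,.05,.165-.165): 
    p=r-u*(.165+a); print(a); plan(p[0],p[1],.038,-.171)
E
```

```text
t: 2.35
tool_pos: [0.4462, -0.2378, 0.0398]
tool_rot: [3.115, 0.399, 0.003]
contact_force: [-0.7, 1.2, 3.2]
opening: 0.0237
grip_force: 40.1
t: 3.35
tool_pos: [0.4452, -0.237, 0.04]
tool_rot: [-3.116, -0.399, 0.001]
contact_force: [2.1, -0.0, -3.4]
opening: 0.0232
grip_force: 39.4
0.12
t 3.4 pos [ 0.4452 -0.2371  0.04  ] F [ 1.  -0.5 -3.7] open 0.0238 grip 39.4
offset [  35.4 -417.6    2.2] rot [-0.     0.     0.426]
0.05
t 3.4 pos [ 0.4452 -0.2371  0.04  ] F [ 1.  -0.5 -3.7] open 0.0238 grip 39.4
offset [  99.1 -388.7    2.1] rot [-0.     0.     0.426]
0.0
t 3.4 pos [ 0.4452 -0.2371  0.04  ] F [ 1.  -0.5 -3.7] open 0.0238 grip 39.4
offset [ 144.6 -368.1    2.1] rot [-0.     0.     0.426]
```

```bash
python3 -m handwheel '[{"gripper":1,"offset":[0,-10,0],"rotation":[0,0,0.01]},{"gripper":1,"offset":[0,-32,0],"rotation":[0,0,0.04]},{"gripper":1,"offset":[1,-60,0],"rotation":[0,0,0.08]},{"gripper":1,"offset":[2,-92,0],"rotation":[0,0,0.12]},{"gripper":1,"offset":[4,-124,0],"rotation":[0,0,0.16]},{"gripper":1,"offset":[7,-154,0],"rotation":[0,0,0.20]},{"gripper":1,"offset":[9,-180,0],"rotation":[0,0,0.24]},{"gripper":1,"offset":[10,-200,0],"rotation":[0,0,0.26]}]' 70
python3 - <<'E'
from h import *
c,s=np.cos(-.171),np.sin(-.171)
r=np.array([.655,.1275]); u=np.array([c,s])
p=r-u*(.165+.12); plan(p[0],p[1],.040,-.171)
E
```

```text
t: 4.4
tool_pos: [0.4037, -0.04, 0.0401]
tool_rot: [3.141, -0.009, -0.001]
contact_force: [1.4, -1.5, -2.7]
opening: 0.0227
grip_force: 70.5
t 4.4 pos [ 0.4037 -0.04    0.0401] F [ 1.4 -1.5 -2.7] open 0.0227 grip 70.5
offset [ -30.8 -215.8    0. ] rot [0.    0.001 0.165]
```

```bash
python3 -m handwheel '[{"gripper":1,"offset":[-3,-18,0],"rotation":[0,0,0.01]},{"gripper":1,"offset":[-8,-48,0],"rotation":[0,0,0.03]},{"gripper":1,"offset":[-13,-85,0],"rotation":[0,0,0.06]},{"gripper":1,"offset":[-18,-122,0],"rotation":[0,0,0.09]},{"gripper":1,"offset":[-23,-158,0],"rotation":[0,0,0.12]},{"gripper":1,"offset":[-27,-188,0],"rotation":[0,0,0.15]},{"gripper":1,"offset":[-30,-210,0],"rotation":[0,0,0.165]},{"gripper":1,"offset":[-31,-216,0],"rotation":[0,0,0.165]}]' 70
python3 - <<'E'
from h import *
plan(.374,.176,.04,-.171)
im=cam('top')['image'][:,:,::-1][115:245,120:275];cv2.imwrite('pics/top2.png',cv2.resize(im,None,fx=4.6,fy=4.6,interpolation=cv2.INTER_CUBIC))
w=cam('wrist'); cv2.imwrite('pics/w2.png',w['image'][:,:,::-1])
E
```

```text
t: 5.4
tool_pos: [0.3737, 0.1756, 0.04]
tool_rot: [3.129, -0.263, -0.002]
contact_force: [0.2, -1.5, -2.5]
opening: 0.0233
grip_force: 70.6
t 5.4 pos [0.3737 0.1756 0.04  ] F [ 0.2 -1.5 -2.5] open 0.0233 grip 70.6
offset [ 0.2 -0.5 -0. ] rot [0.001 0.001 0.003]
```

View pics/top2.png

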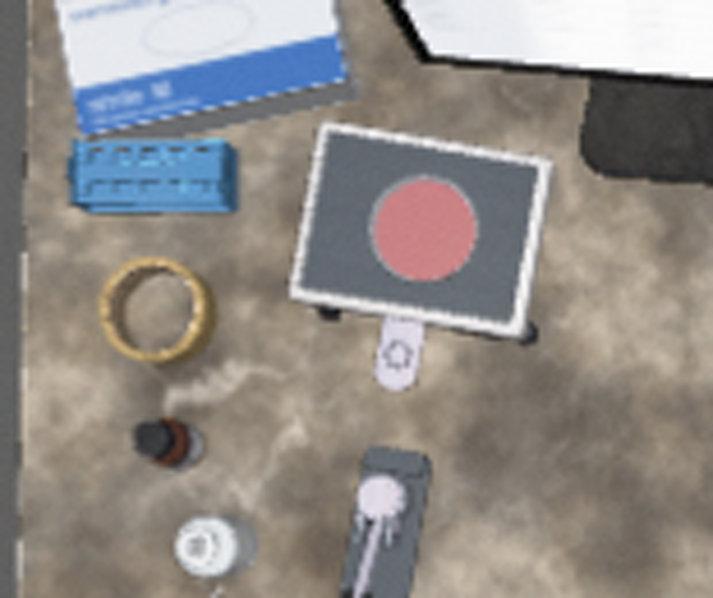

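View pics/w2.png

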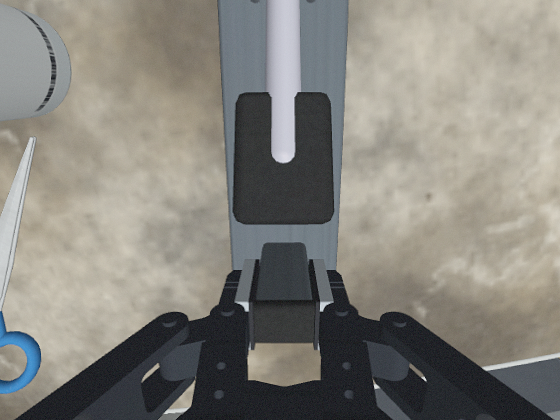

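The jack is behind the tongue: ring at (398,355), saddle at (381,497) and nose corners at (367,447) and (431,458) in the top crop. The post is held square in the fingers. Measure how it lines up.

Run:
```python
from h import *
d=cam('top')
def P(X,Y,z): return onz(d,(X+.5)/4.6-.5+120,(Y+.5)/4.6-.5+115,z)[:2]
ring=P(398,355,.097); sad=P(381,497,.074); n=(P(367,447,.022)+P(431,458,.022))/2
c=[P(*q,.110) for q in [(323,125),(551,158),(524,338),(290,298)]]
ang=lambda v:np.arctan2(v[1],v[0])
y=[ang(c[0]-c[3]),ang(c[1]-c[2]),ang(c[0]-c[1])-np.pi/2,ang(c[3]-c[2])-np.pi/2];print('yaws',np.round(y,3))
o=ctrl.get_obs();t=o['tool_pos'][:2];print('ring',ring,'sad',sad,'nose',n,'post->sad',ang(sad-t),np.linalg.norm(sad-t),'nose yaw',ang(n-t),ang(P(367,447,.022)-P(431,458,.022))-np.pi/2)
print('tongue yaw',ang(P(402,320,.097)-P(398,380,.097)))
w=np.mean(y);u=np.array([np.cos(w),np.sin(w)]);v=np.array([-u[1],u[0]])
m=np.mean(c,0);print('w',w,'deck centre rel ring',(m-ring)@u,(m-ring)@v,'front mid',((c[2]+c[3])/2-ring)@v,'sad rel ring',(sad-ring)@u,(sad-ring)@v,'post rel',(t-ring)@u,(t-ring)@v)
```

```text
yaws [-0.178 -0.147 -0.149 -0.174]
ring [0.65438829 0.12723636] sad [0.53610673 0.1449213 ] nose [0.5763633  0.13854566] post->sad -0.18315365593268426 0.16498997860938147 nose yaw -0.17798694582920416 -0.17450800933171418
tongue yaw -0.06123305963041834
w -0.16214370222848967 deck centre rel ring 0.10582974122811191 -0.004536045283421868 front mid -0.0045266655398588495 sad rel ring -0.1195850692438478 -0.001641708570985681 post rel -0.28453863440677496 0.0018244682225597372
```

```bash
python3 -m handwheel '[{"gripper":1,"offset":[8,0,0],"rotation":[0,0,-0.003]},{"gripper":1,"offset":[24,0,0],"rotation":[0,0,-0.006]},{"gripper":1,"offset":[42,0,0],"rotation":[0,0,-0.006]},{"gripper":1,"offset":[60,0,0],"rotation":[0,0,-0.006]},{"gripper":1,"offset":[78,0,0],"rotation":[0,0,-0.006]},{"gripper":1,"offset":[93,0,0],"rotation":[0,0,-0.006]},{"gripper":1,"offset":[104,0,0],"rotation":[0,0,-0.006]},{"gripper":1,"offset":[108,0,0],"rotation":[0,0,-0.006]}]' 70
python3 - <<'E'
from h import *
plan(.4925,.155,.04,-.165)
im=cam('top')['image'][:,:,::-1][115:245,120:275];cv2.imwrite('pics/top3.png',cv2.resize(im,None,fx=4.6,fy=4.6,interpolation=cv2.INTER_CUBIC))
E
```

```text
t: 6.55
tool_pos: [0.4815, 0.1563, 0.0401]
tool_rot: [3.131, -0.259, -0.001]
contact_force: [-2.6, 1.3, -1.0]
opening: 0.0231
grip_force: 70.6
t 6.55 pos [0.4815 0.1563 0.0401] F [-2.6  1.3 -1. ] open 0.0231 grip 70.6
offset [11.1 -0.5  0.1] rot [0.    0.001 0.   ]
```

View pics/top3.png

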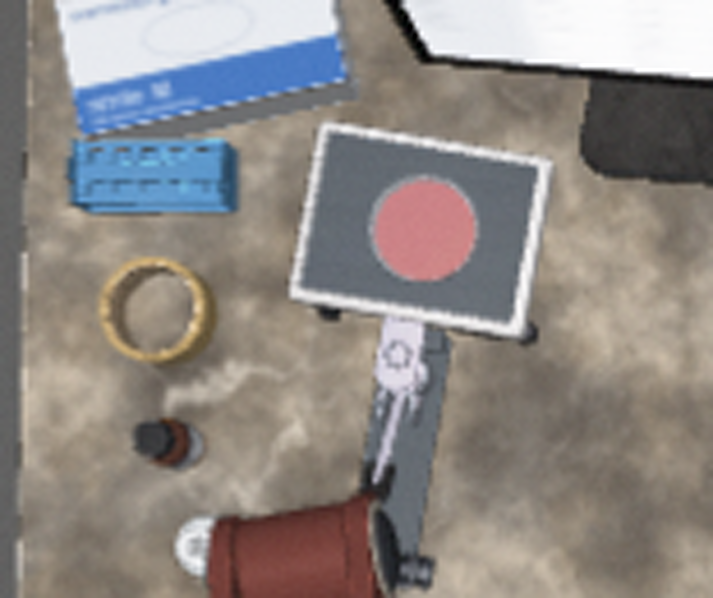

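The nose is almost at the bar. The saddle's edge shows at the right of the tongue (about 428,372), so I check the lateral offset numerically.

Run:
```python
from h import *
d=cam('top'); im=d['image'].astype(int)
rb=im[:,:,2]-im[:,:,0]  # blue minus red: plate bluish, top brown
for r in (190,193,196,199,202,206,210): print(r,'b-r',list(rb[r,196:220]),'lum',list(im[r,196:220].sum(1)//3))
```

```text
190 b-r [np.int64(-31), np.int64(-35), np.int64(-33), np.int64(-32), np.int64(-32), np.int64(-34), np.int64(0), np.int64(12), np.int64(16), np.int64(10), np.int64(8), np.int64(9), np.int64(12), np.int64(7), np.int64(4), np.int64(12), np.int64(12), np.int64(13), np.int64(11), np.int64(11), np.int64(9), np.int64(14), np.int64(-18), np.int64(-25)] lum [np.int64(140), np.int64(149), np.int64(161), np.int64(171), np.int64(172), np.int64(164), np.int64(190), np.int64(207), np.int64(180), np.int64(157), np.int64(215), np.int64(195), np.int64(177), np.int64(213), np.int64(224), np.int64(167), np.int64(113), np.int64(105), np.int64(105), np.int64(105), np.int64(78), np.int64(109), np.int64(127), np.int64(144)]
193 b-r [np.int64(-31), np.int64(-31), np.int64(-33), np.int64(-33), np.int64(-33), np.int64(-22), np.int64(9), np.int64(8), np.int64(8), np.int64(11), np.int64(8), np.int64(7), np.int64(11), np.int64(5), np.int64(6), np.int64(10), np.int64(9), np.int64(10), np.int64(12), np.int64(14), np.int64(14), np.int64(-1), np.int64(-24), np.int64(-24)] lum [np.int64(161), np.int64(156), np.int64(
[... 3185 characters left out ...]
(-22), np.int64(-24), np.int64(-24), np.int64(-18), np.int64(11), np.int64(15), np.int64(12), np.int64(13), np.int64(14), np.int64(11), np.int64(12), np.int64(12), np.int64(13), np.int64(12), np.int64(14), np.int64(14), np.int64(13), np.int64(12), np.int64(3), np.int64(-25), np.int64(-27), np.int64(-27), np.int64(-23), np.int64(-22)] lum [np.int64(133), np.int64(136), np.int64(136), np.int64(112), np.int64(110), np.int64(107), np.int64(105), np.int64(178), np.int64(199), np.int64(148), np.int64(111), np.int64(109), np.int64(107), np.int64(106), np.int64(105), np.int64(108), np.int64(108), np.int64(108), np.int64(103), np.int64(131), np.int64(136), np.int64(132), np.int64(129), np.int64(122)]
```

Run:
```python
from h import *
d=cam('top'); im=d['image'].astype(float); rb=im[:,:,2]-im[:,:,0]; lum=im.sum(2)/3
def cross(a,i0,i1,th):
    for i in range(i0,i1):
        if (a[i]-th)*(a[i+1]-th)<=0: return i+(th-a[i])/(a[i+1]-a[i])
w=-.168;u=np.array([np.cos(w),np.sin(w)]);v=np.array([-u[1],u[0]])
ring=onz(d,206.1,191.7,.097)[:2]
L=[];Rr=[];
for r in range(200,212):
    l=cross(rb[r],195,206,-7); q=cross(rb[r],209,220,-7)
    L.append(onz(d,l,r,.011)[:2]);Rr.append(onz(d,q,r,.0)[:2])
L=np.array(L);Rr=np.array(Rr)
print('plate yaw',[np.arctan(np.polyfit(A[:,0],A[:,1],1)[0]) for A in (L,Rr)])
print('plate left/right/mid lateral rel ring',((L-ring)@v).mean(),((Rr-ring)@v).mean(),((L-ring)@v+(Rr-ring)@v).mean()/2, 'at along',((L-ring)@u).mean())
T=[]
for r in range(187,194):
    l=cross(rb[r],197,206,-12); q=cross(lum[r],216,208,0) if 0 else None
    q=[i+(155-lum[r,i])/(lum[r,i+1]-lum[r,i]) for i in range(208,214) if lum[r,i]>155>=lum[r,i+1]][-1]
    T.append((onz(d,l,r,.097)[:2],onz(d,q,r,.097)[:2]))
T=np.array(T);m=T.mean(1)
print('tongue widths',((T[:,0]-T[:,1])@v).round(4),'mid lateral',((m-ring)@v).round(4), 'yaw',[np.arctan(np.polyfit(T[:,i,0],T[:,i,1],1)[0]) for i in (0,1)])
```

```text
plate yaw [np.float64(-0.15762766699669156), np.float64(-0.1561328032396172)]
plate left/right/mid lateral rel ring 0.03040093880936662 -0.028197573050479777 0.0011016828794434255 at along -0.053083226543107286
tongue widths [0.0358 0.0357 0.0378 0.0361 0.0356 0.0359 0.0369] mid lateral [-0.0003 -0.0007 -0.0006 -0.0001 -0.0002 -0.0002 -0.0011] yaw [np.float64(-0.16791144043070544), np.float64(-0.15274969415622158)]
```

Width checks give 58.6 mm for the plate (nominal 60) and 36 mm for the tongue, and the axes agree within about 1.5 mm. The visible saddle edge is only parallax. Advance gently to contact.

```bash
python3 -m handwheel '[{"gripper":1,"offset":[2,0,0],"rotation":[0,0,0]},{"gripper":1,"offset":[4,0,0],"rotation":[0,0,0]},{"gripper":1,"offset":[6,0,0],"rotation":[0,0,0]},{"gripper":1,"offset":[8,0,0],"rotation":[0,0,0]},{"gripper":1,"offset":[9,0,0],"rotation":[0,0,0]},{"gripper":1,"offset":[10,0,0],"rotation":[0,0,0]},{"gripper":1,"offset":[11,0,0],"rotation":[0,0,0]},{"gripper":1,"offset":[11,0,0],"rotation":[0,0,0]}]'
```

```text
t: 7.7
tool_pos: [0.4922, 0.1549, 0.0403]
tool_rot: [3.131, -0.258, 0.0]
contact_force: [-0.5, 0.2, -3.1]
opening: 0.0232
grip_force: 70.5
```

```bash
python3 -m handwheel '[{"gripper":1,"offset":[1,0,0],"rotation":[0,0,0]},{"gripper":1,"offset":[1.5,0,0],"rotation":[0,0,0]},{"gripper":1,"offset":[2,0,0],"rotation":[0,0,0]},{"gripper":1,"offset":[2.5,0,0],"rotation":[0,0,0]},{"gripper":1,"offset":[3,0,0],"rotation":[0,0,0]},{"gripper":1,"offset":[3.5,0,0],"rotation":[0,0,0]},{"gripper":1,"offset":[4,0,0],"rotation":[0,0,0]},{"gripper":1,"offset":[4,0,0],"rotation":[0,0,0]}]'
```

```text
t: 8.7
tool_pos: [0.4926, 0.155, 0.0399]
tool_rot: [-3.131, 0.258, 0.014]
contact_force: [-16.6, 2.7, 7.0]
opening: 0.0231
grip_force: 71.8
```

The nose met the stop bar at 16 N, with the tool exactly at the predicted spot. Set the rear down, ease the push, release and rise.

```bash
python3 -m handwheel '[{"gripper":1,"offset":[-1,0,1],"rotation":[0,0,0]},{"gripper":1,"offset":[-2,0,2],"rotation":[0,0,0]},{"gripper":1,"offset":[-2,0,2],"rotation":[0,0,0]},{"gripper":1,"offset":[-2.5,0,2],"rotation":[0,0,0]},{"gripper":-0.1,"offset":[-2.5,0,2],"rotation":[0,0,0]},{"gripper":-0.1,"offset":[-2.5,0,2],"rotation":[0,0,0]},{"gripper":-0.1,"offset":[-2.5,0,2],"rotation":[0,0,0]},{"gripper":-0.1,"offset":[-2.5,0,2],"rotation":[0,0,0]}]' 30
python3 -m handwheel '[{"gripper":-0.1,"offset":[-1,0,-10],"rotation":[0,0,0]},{"gripper":-0.1,"offset":[-1,0,-30],"rotation":[0,0,0]},{"gripper":-0.1,"offset":[-1,0,-55],"rotation":[0,0,0]},{"gripper":-0.1,"offset":[-1,0,-80],"rotation":[0,0,0]},{"gripper":0.5,"offset":[-1,0,-95],"rotation":[0,0,0]},{"gripper":1,"offset":[-1,0,-95],"rotation":[0,0,0]},{"gripper":1,"offset":[-1,0,-95],"rotation":[0,0,0]},{"gripper":1,"offset":[-1,0,-95],"rotation":[0,0,0]}]'
python3 - <<'E'
from h import *
plan(.4922,.155,.133,-.168)
w=cam('wrist')
c,s=np.cos(-.168),np.sin(-.168)
for n,(a,z) in dict(post=(-.165,.075),pad=(-.095,.096),sad=(0,.074)).items():
    print(n,proj(w,(.6549+a*c,.1275+a*s,z)).round())
cv2.imwrite('pics/w3.png',w['image'][:,:,::-1])
E
```

```text
t: 9.7
tool_pos: [0.4939, 0.1546, 0.0384]
tool_rot: [-3.131, 0.258, -0.001]
contact_force: [-0.4, -0.1, 0.9]
opening: 0.0473
grip_force: 0.0
t: 10.7
tool_pos: [0.4917, 0.1547, 0.1319]
tool_rot: [3.13, -0.258, -0.004]
contact_force: [0.5, -0.9, 0.4]
opening: -0.0001
grip_force: 0.0
t 10.7 pos [0.4917 0.1547 0.1319] F [ 0.5 -0.9  0.4] open -0.0001 grip 0.0
offset [ 0.4 -0.3 -1.1] rot [0.001 0.002 0.004]
post [284. 230.]
pad [285. 119.]
sad [285. -75.]
```

View pics/w3.png

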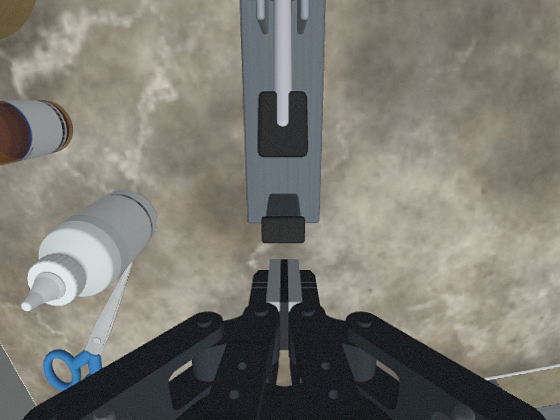

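The wrist view confirms the jack stayed put: post at (284,229) as predicted, and handle pad at (283,124). Now place the shut fingertips over the pad.

```bash
python3 -m handwheel '[{"gripper":1,"offset":[15,0,0],"rotation":[0,0,0]},{"gripper":1,"offset":[40,0,0],"rotation":[0,0,0]},{"gripper":1,"offset":[62,0,0],"rotation":[0,0,0]},{"gripper":1,"offset":[71,0,5],"rotation":[0,0,0]},{"gripper":1,"offset":[71,0,15],"rotation":[0,0,0]},{"gripper":1,"offset":[71,0,25],"rotation":[0,0,0]},{"gripper":1,"offset":[71,0,31],"rotation":[0,0,0]},{"gripper":1,"offset":[71,0,31],"rotation":[0,0,0]}]' 60
python3 -c "
from h import *
plan(.6549-.095*.986,.1275+.095*.167,.096,-.168)"
```

```text
t: 11.75
tool_pos: [0.5617, 0.1433, 0.1014]
tool_rot: [3.131, -0.257, -0.002]
contact_force: [0.2, 0.2, -0.7]
opening: 0.0
grip_force: 0.0
t 11.75 pos [0.5617 0.1433 0.1014] F [ 0.2  0.2 -0.7] open 0.0 grip 0.0
offset [-0.5  0.   5.4] rot [0.    0.002 0.004]
```

```bash
python3 -m handwheel '[{"gripper":1,"offset":[-0.5,0,4],"rotation":[0,0,0]},{"gripper":1,"offset":[-2,0,8],"rotation":[0,0,0]},{"gripper":1,"offset":[-4,0,12],"rotation":[0,0,0]},{"gripper":1,"offset":[-5.5,0,16],"rotation":[0,0,0]},{"gripper":1,"offset":[-7,0,20],"rotation":[0,0,0]},{"gripper":1,"offset":[-8,0,24],"rotation":[0,0,0]},{"gripper":1,"offset":[-9,0,28],"rotation":[0,0,0]},{"gripper":1,"offset":[-9,0,28],"rotation":[0,0,0]}]'
```

```text
t: 12.75
tool_pos: [0.5535, 0.1449, 0.0744]
tool_rot: [-3.131, 0.257, 0.001]
contact_force: [-2.7, -0.0, 7.1]
opening: 0.0005
grip_force: 3.1
```

Pressing as expected (7 N). Continue down to the stop.

```bash
python3 -m handwheel '[{"gripper":1,"offset":[-0.5,0,4],"rotation":[0,0,0]},{"gripper":1,"offset":[-1.5,0,8],"rotation":[0,0,0]},{"gripper":1,"offset":[-2,0,12],"rotation":[0,0,0]},{"gripper":1,"offset":[-2.5,0,16],"rotation":[0,0,0]},{"gripper":1,"offset":[-2.5,0,20],"rotation":[0,0,0]},{"gripper":1,"offset":[-2.5,0,24],"rotation":[0,0,0]},{"gripper":1,"offset":[-2.5,0,27],"rotation":[0,0,0]},{"gripper":1,"offset":[-2.5,0,28.5],"rotation":[0,0,0]}]'
```

```text
t: 13.75
tool_pos: [0.5513, 0.1454, 0.0481]
tool_rot: [3.131, -0.257, -0.003]
contact_force: [-11.3, -1.0, 22.5]
opening: 0.0001
grip_force: 11.7
```

```bash
python3 -m handwheel '[{"gripper":1,"offset":[0,0,0],"rotation":[0,0,0]},{"gripper":1,"offset":[0,0,0.5],"rotation":[0,0,0]},{"gripper":1,"offset":[0,0,0.5],"rotation":[0,0,0]},{"gripper":1,"offset":[0,0,0.5],"rotation":[0,0,0]},{"gripper":1,"offset":[0,0,0.5],"rotation":[0,0,0]},{"gripper":1,"offset":[0,0,0.5],"rotation":[0,0,0]},{"gripper":1,"offset":[0,0,0.5],"rotation":[0,0,0]},{"gripper":1,"offset":[0,0,0.5],"rotation":[0,0,0]}]'
python3 - <<'E'
from h import *
a=cam('top')['image'][:,:,::-1][115:245,120:275];b=cam('side')['image'][:,:,::-1][140:270,130:285]
cv2.imwrite('pics/end.png',cv2.resize(np.hstack([a,b]),None,fx=2.5,fy=2.5,interpolation=cv2.INTER_CUBIC))
E
```

```text
t: 14.75
tool_pos: [0.5513, 0.1454, 0.0482]
tool_rot: [3.131, -0.257, -0.002]
contact_force: [-11.0, 0.3, 19.8]
opening: 0.0002
grip_force: 10.9
```

View pics/end.png

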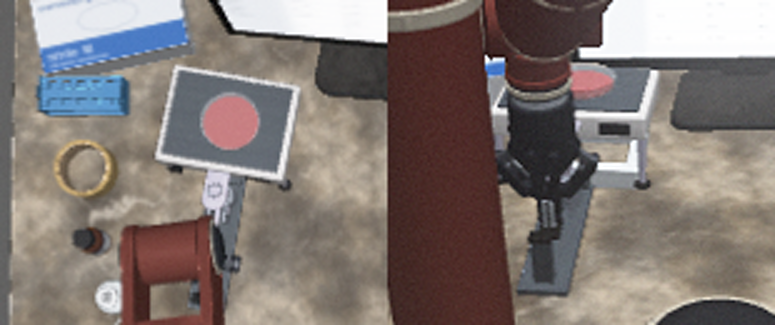

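The deck is tilted up on the jack, the dish (230,121) is in place, the bottles are untouched, and the fingers hold the handle on its stop. Hand in.

```bash
python3 -c "
from station import ctrl
print(ctrl.finish_job())"
```

```text
the job is handed in; nothing more can be done
None
```

I slid the jack in until its nose met the stop bar (about 16 N), pressed its handle down to the stop so the deck lifted with the dish still in place, and handed the job in at about 15 s with the robot still holding it at about 20 N; no verdict was returned.

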